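# Shim the short foot of a rocking gas cooker before frying

### The job

The gas cooker rocks on its short foot at the front right corner, and hot oil is about to go on it. Press that corner to feel how far it drops, slide whichever flat wooden packer suits under that foot, then slide the tapered shim, thin end first, in on top of the packer until it just bites, without jacking the cooker up or shoving it along. Finally press down firmly, without a jolt, on that corner to show that it no longer rocks, then leave everything in place, with the other things on the table undisturbed.

Things in the scene. Friction and masses are not known exactly. Their poses are not given: they have to be found in the camera images.
- cooker: cream portable gas cooker, 2.3 to 3.1 kg, loose. Origin on the table under its middle; -x is the front with the black knob, +y its left. Housing 260 (x) x 300 (y) mm, underside at z 26 mm, flat top at 66, pan supports to 90 round (12, 40). Four rubber feet, 22 mm across, at (+-110, +-130). It stands level on three; 3 to 4 N down on the short foot's corner tips it till that foot lands
- corner (a point): point on the flat housing top right above the short foot, at (-110, -130, 66) mm of the cooker: where to press. Tipped till the foot lands it sinks by 0.94 of the gap under that foot (the feet roll on their rims). The gap is 7.6 to 13 mm and differs each time. A firm press for the proof is 8 to 12 N, held for half a second; well shimmed it then gives less than 0.5 mm
- foot_axis (a point): point at table height on the axis of the short foot, at (-110, -130, 0) mm of the cooker: front right, 20 mm in from the front face and 20 mm in from the right face (facing -y). The foot, 22 mm across and flat-ended, stops short of the table by the gap. Nothing else under the housing there: shims can go in from the right side along the cooker's +y
- packer_thin: flat strip of wood, 110 (x) x 30 (y) mm, 4 mm thick, 15 g, both ends alike; origin under its middle, lying flat. With the tapered shim on it, it fills gaps of about 7.3 to 10.9 mm
- packer_thick: shorter flat strip of the same wood, 85 (x) x 30 (y) mm, 6.5 mm thick, 16 g, both ends alike; origin under its middle, lying flat. With the tapered shim on it, it fills gaps of about 9.8 to 13.4 mm
- wedge: tapered wooden shim, 130 (x) x 30 (y) mm, 22 g, lying flat; origin under its middle. Thickness falls evenly from 9.8 mm at the tail (-x end) to 2 mm at the thin tip (+x end), 0.6 mm per 10 mm. Slid in by its tail, it bites when it fills the rest of the gap: the push then rises from about 1 N to 4 to 6 N within millimetres; pushed on, it jacks or shoves the cooker. It stays by friction
- bench_scraper: dough scraper, 95 x 122 x 18 mm, steel blade with a wooden grip; leave it where it is
- cutter_round: plain round tin pastry cutter, 66 mm across, 41 mm high; leave it where it is
- cutter_fluted: fluted tin pastry cutter, 54 mm across, 39 mm high; leave it where it is
- pastry_brush: flat wooden pastry brush, 182 x 39 x 12 mm; leave it where it is
- pastry_wheel: pastry wheel with a wooden handle, 161 x 26 x 27 mm; leave it where it is
- walnut_a: walnut, about 31 mm; leave it where it is
- walnut_b: walnut, about 31 mm; leave it where it is
Not all that is in view belongs to the job. Leave any green or orange look-alike of the wedge alone.

How it is judged (in metres and radians):
On the way, in this order (a step that is already met when the one before it is completed fails the run):
1. a flat packer lies under the short foot (((x of foot_axis in the frame of packer_thin between -0.05 and 0.05 m and y of foot_axis in the frame of packer_thin between -0.011 and 0.011 m and z of foot_axis in the frame of packer_thin between -0.012 and 0.004 m) or (x of foot_axis in the frame of packer_thick between -0.038 and 0.038 m and y of foot_axis in the frame of packer_thick between -0.011 and 0.011 m and z of foot_axis in the frame of packer_thick between -0.012 and 0.004 m))), for 0.2 s.
2. the tapered shim lies on the packer, under the foot (((x of foot_axis in the frame of packer_thin between -0.05 and 0.05 m and y of foot_axis in the frame of packer_thin between -0.011 and 0.011 m and z of foot_axis in the frame of packer_thin between -0.012 and 0.004 m) or (x of foot_axis in the frame of packer_thick between -0.038 and 0.038 m and y of foot_axis in the frame of packer_thick between -0.011 and 0.011 m and z of foot_axis in the frame of packer_thick between -0.012 and 0.004 m)) and x of foot_axis in the frame of wedge between -0.058 and 0.058 m and y of foot_axis in the frame of wedge between -0.011 and 0.011 m and z of foot_axis in the frame of wedge between -0.012 and 0.004 m and height (world z) of wedge above 0.0025 m), for 0.2 s.
3. the fingers press on the corner above that foot and it does not give: it stays within 0.8 mm of level, neither sinking nor jacked up (all of step 2 and contact force between the fingers and cooker above 6 N and horizontal distance between the grasp point and corner below 0.035 m and height (world z) of corner between 0.0652 and 0.0668 m), for 0.3 s.
At the end, for the whole second after the job is handed in: a packer and, on top of it, the tapered shim lie under the short foot (foot axis within 11 mm of their long axis and inside their length), the cooker stands level, its corner within 0.8 mm of level, and all is at rest (all of step 2 and height (world z) of corner between 0.0652 and 0.0668 m and angle between cooker's own z axis and vertical below 0.012 rad and linear speed of each of cooker, wedge below 0.01 m/s); the robot touches nothing.
It fails at once if the cooker is shoved by more than 7 mm (distance of cooker from where it was at the start of the episode above 0.007 m).
It fails at once if the cooker's corner is jacked up by more than 2.5 mm (height (world z) of corner above 0.0685 m).
It fails at once if the fingers bear on the cooker with over 40 N (contact force between the fingers and cooker above 40 N).
It fails at once if the tapered shim is rammed against the cooker with over 40 N (contact force between wedge and cooker above 40 N).
It fails at once if another thing on the table is moved by more than 25 mm (distance of any of bench_scraper, cutter_round, cutter_fluted, pastry_brush, pastry_wheel, walnut_a, walnut_b from where it was at the start of the episode above 0.025 m).
It also fails if it takes over 72 s, if anything falls off the work surface, if the arm or the gripper's body presses on something with over 40 N, if the wrist force passes 120 N, or if a joint passes its speed limit or range.

### The arm

A 7-joint arm with a two-finger parallel gripper is mounted at the origin on a cart in front of the work surface, level with it; the furniture and walls round the work are solid. World frame = base frame: x ahead of the robot, y to its left, z up, the work surface at z = 0. Lengths are in m, angles in degrees, forces in N, time in s.
With the tool pointing down it reaches from about 0.4 to 0.9 m from the base axis. Payload 5.6 kg.
Tool frame: the origin (TCP) lies at the very end of the fingers, on their centre line; the grasp point (between the pads) lies arm.tcp_to_grasp behind it (arm.tcp_to_grasp is the distance from the TCP to the grasp point, in m); z points along the fingers, y is the line along which they close (so a half turn about z gives the same grasp; the last joint's range is limited). The gripper opens to 92 mm and grips with 3 to 60 N. Pads are 20 mm wide; open, the fingers measure 128 mm over their backs; the gripper's body (75 mm by 189 mm) begins 69 mm behind the grasp point.
Start: joints at [64.057, 26.786, -0.665, 91.828, 0.344, 61.387, -3.226], TCP at [0.259, -0.596, 0.215] pointing down, gripper open.
Joint ranges: [-144.91, 144.91], [-17.63, 115.5], [-89.93, 88.59], [15.96, 139.68], [-74.01, 254.01], [8.47, 105.57], [-167.45, 167.45]. Speed limits (degrees/s): [147.25, 147.25, 180, 180, 180, 180, 180].

### API

Orientations are given as [roll, pitch, yaw] about the fixed x, y, z axes, in that order (R = Rz(yaw) Ry(pitch) Rx(roll)).
In Python, from rig import arm gives the robot as it stands.
- The arm moves only by the shell command python3 -m pendant 'ROWS' [OPENING] [FORCE]. ROWS is JSON, a list that holds one entry, the list of rows, each a list of 4 numbers: the shift along the tool's x, y, z in m, then the turn about the tool's z in rad. A call has 1 to 10 rows; each row is the pose to reach, as a shift and turn from the pose commanded when the call began, along the tool's axes at that moment; what a row does not reach only later rows make up. A row lasts 1/8 s, in which the tool goes at most 62.5 mm and 10.7 degrees, less where a joint would pass 70% of its speed; a pose out of reach is approached as far as the arm can. A call with a gripper value outside its range is refused whole. OPENING is the finger opening in m, from 0 to 0.0919, set as the call begins (- or left out, the last holds). The fingers move at their own pace and stop on an object; FORCE is the grip in N (left out, the last holds). Time passes only in rows, so rows that repeat a pose let the fingers close. It gives the time, the measured TCP pose, the force, the opening and the grip force at its end, in the units of the state.
- arm.read_state(): the state, without advancing time (a new reading comes with each control period).
- arm.snapshot(name): name is "side" or "top" or "wrist"; returns a dict with "img" (384x512x3 uint8, red, green, blue), "K" (3x3 intrinsics, pixels), "rvec" (rotation vector, rad) and "tvec" (3), from world to camera coordinates, as OpenCV has them. Camera axes: x right, y down, z forward; pixel columns grow to the right and rows downward; lengths in m; the calibration is good to about 2 mm. A picture is of the moment at which its call begins. There is no depth.
- arm.job_done(): hands the job in; it is judged then, once.
The state is a dict: "time_s": time; "joints": joint angles; "qvel": joint speeds; "joint_efforts": joint torques, N m; "eef_pos": TCP position; "tool_rot": TCP orientation; "force": force on the tool from outside, world axes, zero at the start; "ft_torque": the same for the moment, N m; "grip_width": opening from 0.0 (shut) to 1.0 (fully open); "gripper_force": force on a finger pad.
Only numpy, scipy, OpenCV 4.12 (cv2) and the standard library are available. Lean on these libraries where they do the work, as an engineer would, in place of code of your own. Each camera call takes 0.05 s, during which the arm holds its last target. There are 200 camera calls.

## Working session

There is one attempt and no reset: what is moved stays moved. The work goes in short steps, Python scripts to look and compute and a shell command to move; the robot and the scene stay as the last step left them, time stands still between calls to the robot, and variables do not carry over. Pictures are saved under pics/ and viewed, at most 10 in all, crops included, and the job is handed in when it is done.

```bash
ls; mkdir -p pics; cat > h.py <<'E'
import numpy as np, cv2
from rig import arm
def ray(s,uv):
    R,_=cv2.Rodrigues(np.array(s["rvec"],float)); t=np.array(s["tvec"],float).ravel()
    d=R.T@np.linalg.inv(np.array(s["K"]))@np.array([uv[0],uv[1],1.0]); return -R.T@t,d
def onz(s,uv,z):
    c,d=ray(s,uv); return c+d*(z-c[2])/d[2]
def proj(s,P):
    return cv2.projectPoints(np.array(P,float).reshape(-1,3),np.array(s["rvec"],float),np.array(s["tvec"],float),np.array(s["K"],float),None)[0].reshape(-1,2)
def save(s,n): cv2.imwrite("pics/"+n,s["img"][:,:,::-1])
E
python3 - <<'E'
from h import *
a=arm.snapshot("top");b=arm.snapshot("side")
np.save("top.npy",a,allow_pickle=True);np.save("side.npy",b,allow_pickle=True)
save(a,"top.png");save(b,"side.png");print(arm.read_state(),arm.tcp_to_grasp)
for s in(a,b):print(ray(s,(256,192)))
E
```

```text
pics
{'time_s': 0.1, 'joints': array([64.05641367, 26.83321301, -0.66563206, 91.87417827,  0.34251382,
       61.38678134, -3.22651942]), 'qvel': array([ 0.01840136, -0.11537934, -0.00206816, -0.21572222, -0.03788859,
       -0.06327425,  0.06887857]), 'joint_efforts': array([ 1.51119963e-03, -5.21651280e+01, -1.20537941e-02, -2.44367266e+01,
       -5.67151664e-02,  1.41530688e-02,  7.39875190e-05]), 'eef_pos': array([ 0.25872318, -0.59572484,  0.21372061]), 'tool_rot': array([-1.79907960e+02,  5.14973580e-03,  2.34755492e+01]), 'force': array([-0.66662598, -0.23203192, -0.26505433]), 'ft_torque': array([0.07695403, 0.00344494, 0.03856916]), 'gripper_force': 0.0, 'grip_width': 1.0003408499835575} 0.0187
(array([ 0.29440013, -0.00974611,  1.33701151]), array([ 0.21188898, -0.03207783, -0.9770441 ]))
(array([ 0.48555277, -0.76769483,  0.74194916]), array([ 0.06904156,  0.74029168, -0.66874993]))
```

View pics/top.png

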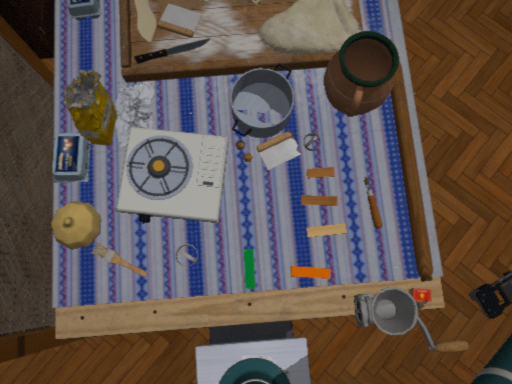

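View pics/side.png

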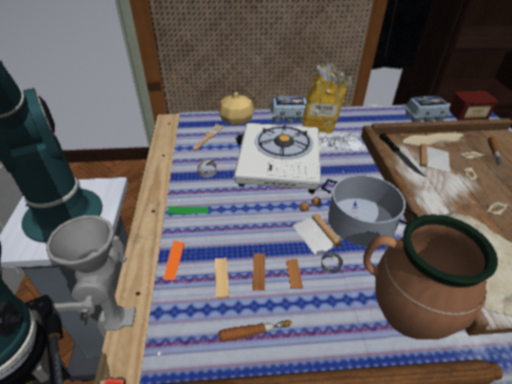

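The top view shows the cooker at (175,173) with its knob at (144,217), so the short-foot corner is near (217,218). Candidates for the shims are:
- short brown strip at (320,172)
- long brown strip at (319,200)
- pale strip at (326,231), which should be the wedge
- green (249,268) and orange (310,272) look-alikes, to leave alone

The walnuts are at (240,145) and (247,157).

```bash
python3 - <<'E'
from h import *
a=np.load("top.npy",allow_pickle=True).item();b=np.load("side.npy",allow_pickle=True).item()
def strip(s,seed,z,half=30):
    im=cv2.cvtColor(s["img"],cv2.COLOR_RGB2LAB).astype(int);c=im[seed[1]-1:seed[1]+2,seed[0]-1:seed[0]+2].reshape(-1,3).mean(0)
    m=(np.abs(im-c)*[.5,1,1]).max(2)<14
    n,l,st,ce=cv2.connectedComponentsWithStats(m.astype(np.uint8));k=l[seed[1],seed[0]]
    ys,xs=np.where(l==k);P=np.array([onz(s,(x,y),z)[:2] for x,y in zip(xs,ys)])
    (c,wh,an)=cv2.minAreaRect((P*1000).astype(np.float32));
    w,V=np.linalg.eigh(np.cov((P-P.mean(0)).T));v=V[:,1]
    q=(P-P.mean(0))@V
    print(seed,len(xs),"cen",P.mean(0).round(4),"rect",np.round(c,1),np.round(wh,1),"yaw",np.degrees(np.arctan2(v[1],v[0])).round(1))
for nm,sd,z in(("thick",(320,173),.0065),("thin",(319,201),.004),("wedge",(326,231),.006)):
    print(nm);strip(a,sd,z)
for nm,sd,z in(("thick",(294,274),.0065),("thin",(259,272),.004),("wedge",(221,278),.006)):
    print(nm);strip(b,sd,z)
# cooker top
for s,seed in((a,(215,180)),(b,(260,178))):
    im=cv2.cvtColor(s["img"],cv2.COLOR_RGB2HSV).astype(int)
    m=((im[:,:,1]<60)&(im[:,:,2]>150)).astype(np.uint8)
    n,l,st,ce=cv2.connectedComponentsWithStats(m);k=l[seed[1],seed[0]];print(k,st[k])
    cn=max(cv2.findContours((l==k).astype(np.uint8),0,2)[0],key=cv2.contourArea)
    q=cv2.approxPolyDP(cv2.convexHull(cn),6,True)[:,0];print(q.tolist());print([onz(s,p,.066)[:2].round(4).tolist() for p in q])
A=cv2.resize(a["img"][120:290,110:350],None,fx=3.3,fy=3.3,interpolation=cv2.INTER_CUBIC)
B=cv2.resize(b["img"][110:310,150:350],None,fx=3,fy=3,interpolation=cv2.INTER_CUBIC)
cv2.imwrite("pics/ca.png",A[:,:,::-1]);cv2.imwrite("pics/cb.png",B[:,:,::-1])
E
```

```text
thick
(320, 173) 237 cen [ 0.6297 -0.2543] rect [ 629.7 -254.5] [81.1 28.4] yaw 90.1
thin
(319, 201) 309 cen [ 0.5443 -0.2415] rect [ 545.2 -241.9] [103.5  27.8] yaw 84.4
wedge
(326, 231) 368 cen [ 0.4513 -0.2523] rect [ 451.4 -252.3] [ 28.7 113.1] yaw 91.9
thick
(294, 274) 298 cen [ 0.629  -0.2577] rect [ 629.  -255.8] [82.9 26.2] yaw 89.6
thin
(259, 272) 371 cen [ 0.5431 -0.2447] rect [ 544.2 -241.9] [104.8  26.5] yaw 84.1
wedge
(221, 278) 445 cen [ 0.4513 -0.2558] rect [ 451.4 -253.2] [ 28.4 108.3] yaw 91.8
73 [ 118  120  108   99 4512]
[[132, 128], [151, 120], [224, 137], [216, 218], [118, 207]]
[[0.7949, 0.3025], [0.8157, 0.2448], [0.7447, 0.0298], [0.503, 0.0692], [0.5574, 0.3491]]
70 [ 172  123  201   60 5515]
[[172, 156], [178, 129], [300, 124], [360, 131], [372, 163], [339, 181], [236, 176]]
[[0.3044, 0.1693], [0.3111, 0.3279], [0.7427, 0.3319], [0.9441, 0.2719], [0.9267, 0.0892], [0.8018, 0.0111], [0.5021, 0.0555]]
```

View pics/ca.png

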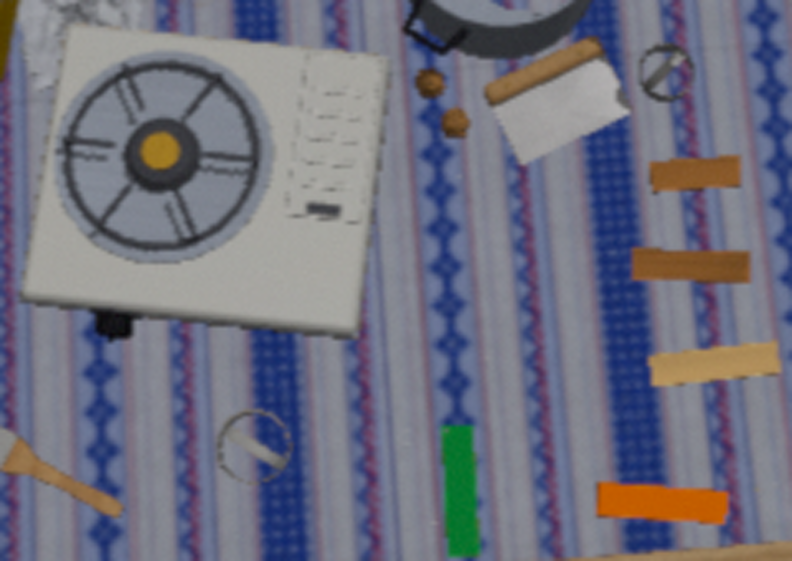

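View pics/cb.png

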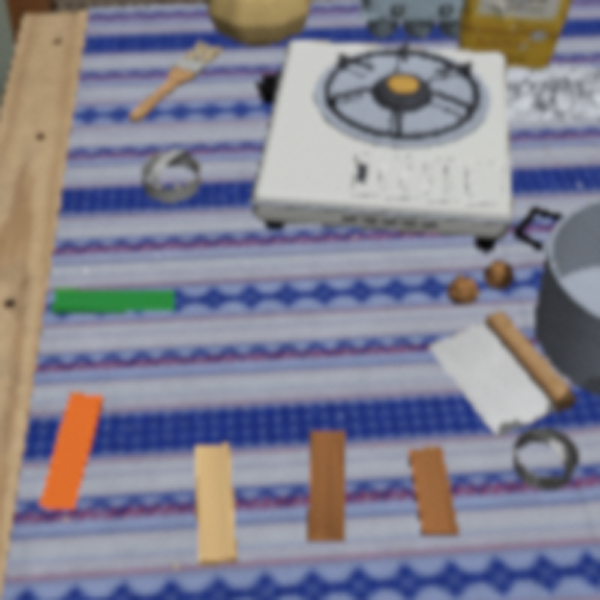

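Crops confirm: pale strip is the wedge, long brown the thin packer, short brown the thick one. Now the cooker pose and wedge ends.

```bash
python3 - <<'E'
from h import *
a=np.load("top.npy",allow_pickle=True).item();b=np.load("side.npy",allow_pickle=True).item()
# housing hull in top view -> line fits to each side by contour points; visible top edges BL,BR at z=.066
for nm,s,off,f,pts in(("top",a,(110,120),3.3,dict(FR=(357,333),BR=(388,58),BL=(68,24),FL=(22,298))),("side",b,(150,110),3.,dict(FR=(256,205),BR=(511,214),BL=(505,55),FL=(290,42)))):
    P={k:onz(s,(np.array(p)+.5)/f-.5+off,.066)[:2] for k,p in pts.items()}
    print(nm,{k:v.round(4).tolist() for k,v in P.items()})
    for i,j in("FR BR","BR BL","BL FL","FL FR"):0
    for e in("FR-BR","FL-BL","FR-FL","BR-BL"):
        u,v=e.split("-");d=P[v]-P[u];print(e,np.linalg.norm(d).round(4),np.degrees(np.arctan2(d[1],d[0])).round(1))
    # feet dark blobs
for nm,p in(("backright foot base",(484,247)),("FR foot seen",(275,227))):
    q=np.array(p)/3.+np.array((150,110));print(nm,onz(b,q,0.0)[:2].round(4),onz(b,q,.01)[:2].round(4))
B=cv2.resize(b["img"][155:190,225:345],None,fx=6,fy=6,interpolation=cv2.INTER_CUBIC)
W=cv2.resize(b["img"][250:305,205:310],None,fx=6,fy=6,interpolation=cv2.INTER_CUBIC)
o=np.zeros((B.shape[0]+W.shape[0],720,3),np.uint8);o[:B.shape[0]]=B;o[B.shape[0]:,:W.shape[1]]=W
cv2.imwrite("pics/c3.png",o[:,:,::-1])
E
```

```text
top {'FR': [0.4952, 0.0644], 'BR': [0.7432, 0.0202], 'BL': [0.7987, 0.3076], 'FL': [0.5491, 0.3542]}Traceback (most recent call last):
  File "<stdin>", line 7, in <module>
ValueError: too many values to unpack (expected 2)
```

```bash
python3 - <<'E'
from h import *
a=np.load("top.npy",allow_pickle=True).item();b=np.load("side.npy",allow_pickle=True).item()
for nm,s,off,f,pts in(("top",a,(110,120),3.3,dict(FR=(357,333),BR=(388,58),BL=(68,24),FL=(22,298))),("side",b,(150,110),3.,dict(FR=(256,205),BR=(511,214),BL=(505,55),FL=(290,42)))):
    P={k:onz(s,(np.array(p)+.5)/f-.5+off,.066)[:2] for k,p in pts.items()}
    print(nm,{k:v.round(4).tolist() for k,v in P.items()})
    for e in("FR-BR","FL-BL","FR-FL","BR-BL"):
        u,v=e.split("-");d=P[v]-P[u];print(e,np.linalg.norm(d).round(4),np.degrees(np.arctan2(d[1],d[0])).round(1))
q=np.array((484,247))/3.+np.array((150,110));print("BR foot base",onz(b,q,0.0)[:2].round(4))
B=cv2.resize(b["img"][155:190,225:345],None,fx=6,fy=6,interpolation=cv2.INTER_CUBIC)
W=cv2.resize(b["img"][250:305,205:310],None,fx=6,fy=6,interpolation=cv2.INTER_CUBIC)
o=np.zeros((B.shape[0]+W.shape[0],720,3),np.uint8);o[:B.shape[0]]=B;o[B.shape[0]:,:W.shape[1]]=W
cv2.imwrite("pics/c3.png",o[:,:,::-1])
E
```

```text
top {'FR': [0.4952, 0.0644], 'BR': [0.7432, 0.0202], 'BL': [0.7987, 0.3076], 'FL': [0.5491, 0.3542]}
FR-BR 0.2519 -10.1
FL-BL 0.2539 -10.6
FR-FL 0.2947 79.5
BR-BL 0.2927 79.1
side {'FR': [0.4988, 0.0465], 'BR': [0.7462, 0.0151], 'BL': [0.8015, 0.3011], 'FL': [0.5513, 0.3471]}
FR-BR 0.2494 -7.2
FL-BL 0.2544 -10.4
FR-FL 0.3052 80.1
BR-BL 0.2913 79.0
BR foot base [0.7331 0.0398]
```

View pics/c3.png

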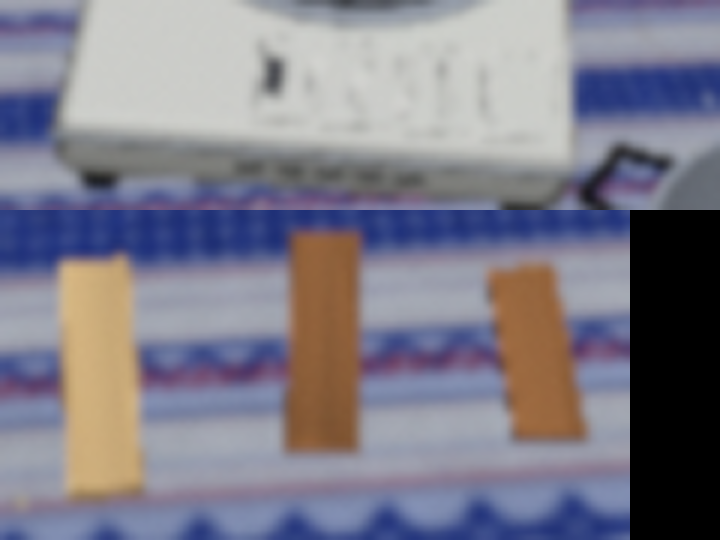

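Cooker centre is about (0.647, 0.184), yaw about -10.4°, corner about (0.516, 0.077). I'm moving over the work with the tool lined up to the cooker for a closer look.

```bash
python3 -m pendant '[[[0.12,0,-0.085,-0.1],[0.2,0,-0.085,-0.3],[0.26,0.0,-0.085,-0.5],[0.397,-0.313,-0.085,-0.68],[0.397,-0.313,-0.085,-0.86],[0.397,-0.313,-0.085,-0.979],[0.397,-0.313,-0.085,-0.979],[0.397,-0.313,-0.085,-0.979],[0.397,-0.313,-0.085,-0.979],[0.397,-0.313,-0.085,-0.979]]]' 0.06 10
python3 - <<'E'
from h import *
w=arm.snapshot("wrist");np.save("w1.npy",w,allow_pickle=True);save(w,"w1.png");s=arm.read_state()
print(s["eef_pos"],s["tool_rot"],s["joints"],s["force"],ray(w,(256,192)))
E
```

```text
time_s: 1.35
eef_pos: [0.4991, -0.1459, 0.2999]
tool_rot: [180.0, -0.1, 80.0]
force: [-0.1, -0.4, -0.0]
grip_width: 0.655
gripper_force: 0.0
[ 0.49902539 -0.14711255  0.29979307] [ 1.79985526e+02 -4.00308312e-02  7.99071202e+01] [ 34.83111503  11.59917057 -25.31448345 102.7556125    5.32318344
  66.80810492  -2.22248952] [ 0.62418903 -0.45581144  0.2658464 ] (array([ 0.51142572, -0.07886029,  0.4707691 ]), array([-0.04969474, -0.24250173, -0.96890377]))
```

View pics/w1.png

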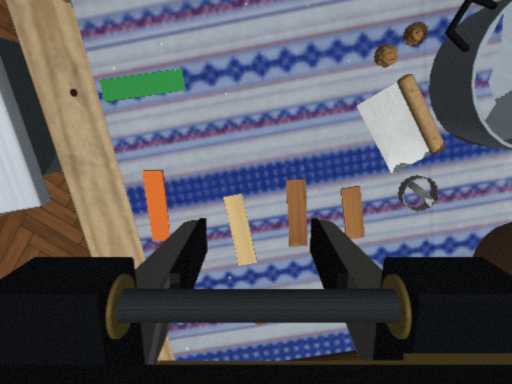

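The wrist view has image up as tool +x. It shows the wedge (235,196)–(247,264), thin packer (297,213), thick packer (352,212), scraper (405,125) and walnuts (387,55) and (415,34). Next I measure the strips from here and go look at the corner.

```bash
python3 -m pendant '[[[0.06,-0.01,0.02,0],[0.12,-0.0225,0.05,0],[0.142,-0.0225,0.05,0],[0.142,-0.0225,0.05,0],[0.142,-0.0225,0.05,0]]]' 0 10
cat >> h.py <<'E'
def strip(s,seed,z,tol=14):
    im=cv2.cvtColor(s["img"],cv2.COLOR_RGB2LAB).astype(int);c=im[seed[1]-1:seed[1]+2,seed[0]-1:seed[0]+2].reshape(-1,3).mean(0)
    m=(np.abs(im-c)*[.4,1,1]).max(2)<tol
    n,l,st,ce=cv2.connectedComponentsWithStats(m.astype(np.uint8));k=l[seed[1],seed[0]]
    ys,xs=np.where(l==k);P=np.array([onz(s,(x,y),z)[:2] for x,y in zip(xs,ys)])
    (c,wh,an)=cv2.minAreaRect((P*1000).astype(np.float32));w,V=np.linalg.eigh(np.cov((P-P.mean(0)).T));v=V[:,1]*np.sign(V[1,1])
    q=(P-P.mean(0))@v
    print(seed,len(xs),st[k],"cen",P.mean(0).round(4),"rect",np.round(c,1),np.round(wh,1),"yaw",np.degrees(np.arctan2(v[1],v[0])).round(1))
E
python3 - <<'E'
from h import *
w=np.load("w1.npy",allow_pickle=True).item()
for sd,z in(((353,215),.0065),((297,205),.004),((240,225),.006)):strip(w,sd,z)
w=arm.snapshot("wrist");np.save("w2.npy",w,allow_pickle=True);save(w,"w2.png");s=arm.read_state()
print(s["eef_pos"],s["tool_rot"],s["force"])
E
```

```text
time_s: 2.02
eef_pos: [0.5021, -0.0096, 0.2494]
tool_rot: [-180.0, 0.1, 79.4]
force: [-0.7, -0.0, 0.1]
grip_width: 0.134
gripper_force: 0.0
(353, 215) 928 [341 187  23  52 928] cen [ 0.6298 -0.2533] rect [ 629.5 -254.8] [83.9 28.9] yaw 90.3
(297, 205) 1196 [ 287  180   20   67 1196] cen [ 0.5441 -0.2394] rect [ 544.  -241.1] [109.2  28.4] yaw 83.6
(240, 225) 1278 [ 224  194   33   72 1278] cen [ 0.4518 -0.2515] rect [ 451.6 -252.7] [ 29.4 117.3] yaw 91.1
[ 0.50216724 -0.00964809  0.24953808] [1.79996136e+02 4.70070205e-02 7.93709547e+01] [-0.35253168 -0.00458715 -1.32685749]
```

View pics/w2.png

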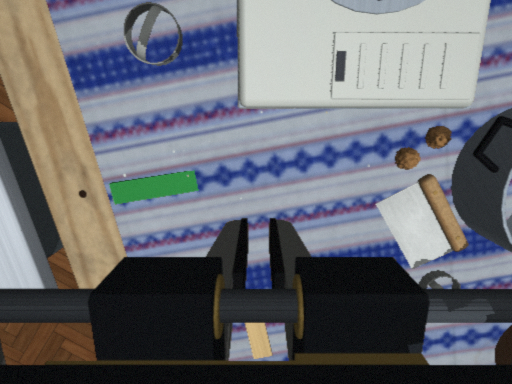

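The wrist view now shows the cooker's right face edge (rows 98–107) and its front-right housing corner at about (240,105), square to the image.

```bash
python3 - <<'E'
from h import *
w=np.load("w2.npy",allow_pickle=True).item();g=cv2.cvtColor(w["img"],cv2.COLOR_RGB2GRAY)
for c in(270,300,450):print(c,g[88:114,c].tolist())
for r in(20,50,85):print(r,g[r,228:255].tolist())
for p in((238.5,105),(238.5,100),(470,100),(238.5,20)):print(p,onz(w,p,.066)[:2].round(4),onz(w,p,.026)[:2].round(4))
E
```

```text
270 [211, 208, 209, 209, 209, 210, 209, 207, 209, 209, 209, 208, 205, 202, 197, 194, 187, 174, 147, 129, 126, 135, 141, 147, 153, 152]
300 [210, 210, 209, 209, 212, 209, 211, 209, 211, 210, 210, 207, 203, 200, 196, 195, 186, 175, 148, 125, 129, 156, 159, 149, 135, 121]
450 [204, 201, 203, 202, 202, 203, 202, 204, 205, 202, 193, 176, 197, 192, 187, 180, 173, 165, 145, 129, 143, 160, 161, 158, 145, 135]
20 [125, 123, 116, 114, 116, 113, 114, 116, 104, 73, 89, 122, 141, 154, 166, 176, 190, 200, 208, 205, 206, 205, 204, 206, 205, 209, 207]
50 [87, 95, 88, 74, 67, 60, 58, 54, 55, 72, 93, 111, 133, 152, 163, 176, 192, 197, 208, 209, 209, 208, 207, 209, 207, 207, 206]
85 [169, 169, 168, 166, 168, 170, 165, 168, 168, 142, 88, 96, 129, 146, 160, 172, 187, 200, 207, 210, 208, 209, 211, 211, 208, 210, 208]
(238.5, 105) [0.4953 0.0684] [0.4931 0.0696]
(238.5, 100) [0.4964 0.0735] [0.4942 0.0753]
(470, 100) [0.7436 0.0271] [0.7693 0.0237]
(238.5, 20) [0.5121 0.1506] [0.5117 0.1611]
```

Foot axis ≈ (0.517, 0.082), yaw ≈ -10.6°; consistent across views within a few mm. Now to feel the corner.

```bash
python3 -m pendant '[[[0.06,-0.002,0.02,0],[0.092,-0.002,0.08,0],[0.092,-0.002,0.135,0],[0.092,-0.002,0.165,0],[0.092,-0.002,0.174,0],[0.092,-0.002,0.174,0],[0.092,-0.002,0.174,0]]]' 0 10
python3 -m pendant '[[[0,0,0.002,0],[0,0,0.004,0],[0,0,0.006,0],[0,0,0.007,0]]]'
python3 -m pendant '[[[0,0,0.001,0],[0,0,0.002,0]]]'
python3 -m pendant '[[[0,0,0.001,0],[0,0,0.002,0]]]'
```

```text
time_s: 2.95
eef_pos: [0.518, 0.0833, 0.0771]
tool_rot: [179.8, -0.0, 79.5]
force: [0.6, -0.2, -0.4]
grip_width: 0.004
gripper_force: 0.0
time_s: 3.45
eef_pos: [0.5166, 0.0836, 0.0684]
tool_rot: [-180.0, 0.0, 79.6]
force: [0.9, 0.0, 0.6]
grip_width: 0.008
gripper_force: 0.0
time_s: 3.7
eef_pos: [0.5166, 0.0837, 0.0665]
tool_rot: [-180.0, 0.0, 79.6]
force: [0.1, 0.4, -0.5]
grip_width: 0.003
gripper_force: 0.0
time_s: 3.95
eef_pos: [0.5161, 0.0833, 0.0645]
tool_rot: [-179.9, 0.1, 79.6]
force: [-1.9, -1.5, 2.8]
grip_width: 0.004
gripper_force: 1.7
```

```bash
python3 -m pendant '[[[0,0,0.001,0],[0,0,0.002,0],[0,0,0.003,0],[0,0,0.004,0]]]'|grep -E "eef|force:"
for i in 1; do python3 -m pendant '[[[0,0,0.0005,0],[0,0,0.001,0]]]'|grep -E "eef|^force:"; done
python3 -m pendant '[[[0,0,0.0005,0],[0,0,0.001,0]]]'|grep -E "eef|^force:"
python3 -m pendant '[[[0,0,0.0005,0],[0,0,0.001,0]]]'|grep -E "eef|^force:"
```

```text
eef_pos: [0.5166, 0.0835, 0.0605]
force: [-2.7, -0.7, 3.7]
gripper_force: 1.9
eef_pos: [0.5167, 0.0835, 0.0595]
force: [-2.7, -1.4, 3.8]
eef_pos: [0.5167, 0.0836, 0.0585]
force: [-2.3, -0.1, 3.8]
eef_pos: [0.5167, 0.0836, 0.0579]
force: [-4.7, -1.9, 9.0]
```

The foot lands with the corner about 7.8 mm down, so the gap is about 8.3 mm. That needs the thin packer. I'll ease off slowly and go for its tail (-y end).

```bash
python3 -m pendant '[[[0,0,-0.002,0],[0,0,-0.004,0],[0,0,-0.006,0],[0,0,-0.008,0],[0,0,-0.010,0],[0,0,-0.012,0],[0,0,-0.03,0],[0,0,-0.06,0]]]' |grep -E "time|eef|^force:"
python3 -m pendant '[[[-0.06,0.015,0,0],[-0.12,0.03,0,0],[-0.18,0.045,0,-0.07],[-0.24,0.06,0,-0.07],[-0.3,0.075,0,-0.07],[-0.357,0.088,0.02,-0.07],[-0.357,0.088,0.05,-0.07],[-0.357,0.088,0.07,-0.07],[-0.357,0.088,0.07,-0.07],[-0.357,0.088,0.07,-0.07]]]' 0.05 20
python3 - <<'E'
from h import *
w=arm.snapshot("wrist");np.save("w3.npy",w,allow_pickle=True);save(w,"w3.png");s=arm.read_state()
print(s["eef_pos"],s["tool_rot"])
strip(w,tuple(int(v) for v in proj(w,[.546,-.225,.004])[0].round()),.004)
print(proj(w,[[.546,-.225,.004],[.4513,-.253,.006]]))
E
```

```text
time_s: 6.2
eef_pos: [0.5158, 0.0835, 0.1181]
force: [0.8, 0.4, 0.0]
time_s: 7.45
eef_pos: [0.5396, -0.2825, 0.0487]
tool_rot: [179.9, 0.0, 83.7]
force: [0.2, -0.7, 0.6]
grip_width: 0.543
gripper_force: 0.0
[ 0.53974607 -0.28283159  0.04897485] [1.79887024e+02 3.00450527e-02 8.36667311e+01]
(257, 128) 4245 [ 235   66   46  122 4245] cen [ 0.548  -0.2184] rect [ 545.9 -226.1] [80.2 29.3] yaw 90.7
[[257.43499924 127.69838238]
 [127.25811966 183.67265849]]
```

View pics/w3.png

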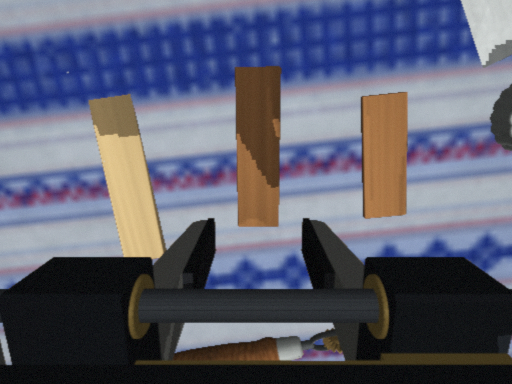

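The thin packer runs (258,67) to (258,226), centred between the fingers; wedge at left (112,100)–(145,250), thick packer at right (385,155).

```bash
python3 - <<'E'
from h import *
w=np.load("w3.npy",allow_pickle=True).item()
A=onz(w,(258,67),.004);B=onz(w,(258,226),.004);d=A-B;print(A,B,np.linalg.norm(d),(A+B)/2,np.degrees(np.arctan2(d[1],d[0])))
for p in((90,100),(133,95),(122,255),(163,250)):print(p,onz(w,p,.002)[:2].round(4),onz(w,p,.0098)[:2].round(4))
print(proj(w,[[.53975,-.2828,.0]]))
E
```

```text
[ 0.55062809 -0.18685779  0.004     ] [ 0.53858312 -0.29510703  0.004     ] 0.1089173051183454 [ 0.5446056  -0.24098241  0.004     ] 83.6507801762596
(90, 100) [ 0.437  -0.1947] [ 0.441  -0.1955]
(133, 95) [ 0.4662 -0.1948] [ 0.4691 -0.1955]
(122, 255) [ 0.4338 -0.3076] [ 0.4379 -0.3043]
(163, 250) [ 0.4653 -0.307 ] [ 0.4683 -0.3037]
[[257.72231994 208.20225547]]
```

```bash
python3 -m pendant '[[[0,0,0.025,0],[0,0,0.043,0],[0,0,0.047,0],[0,0,0.047,0]]]' 0.05 20|grep -E "eef|^force:"
python3 -m pendant '[[[0,0,0,0],[0,0,0,0],[0,0,0,0],[0,0,0,0]]]' 0.02 20
python3 -m pendant '[[[0,0,-0.01,0],[0,0,-0.03,0],[0,0,-0.03,0]]]'
```

```text
eef_pos: [0.5389, -0.2833, 0.001]
force: [0.3, -0.7, -0.4]
time_s: 8.5
eef_pos: [0.5388, -0.2836, 0.0008]
tool_rot: [180.0, 0.0, 83.6]
force: [-0.7, 0.1, 1.6]
grip_width: 0.32
gripper_force: 20.0
time_s: 8.88
eef_pos: [0.5402, -0.2841, 0.0331]
tool_rot: [179.8, 0.1, 83.6]
force: [-0.5, -0.3, 0.9]
grip_width: 0.319
gripper_force: 20.0
```

Gripped. Carry to the pre-insert pose, tip about 20 mm short of the right face.

```bash
python3 -m pendant '[[[0.05,-0.017,0,0.02],[0.1,-0.034,0,0.04],[0.15,-0.05,0,0.07],[0.2,-0.067,0,0.073],[0.222,-0.074,0,0.073],[0.222,-0.074,0.01,0.073],[0.222,-0.074,0.02,0.073],[0.222,-0.074,0.02,0.073]]]'
python3 - <<'E'
from h import *
w=arm.snapshot("wrist");np.save("w4.npy",w,allow_pickle=True);save(w,"w4.png");s=arm.read_state()
print(s["eef_pos"],s["tool_rot"])
E
```

```text
time_s: 9.88
eef_pos: [0.4892, -0.056, 0.0093]
tool_rot: [-179.9, 0.0, 79.3]
force: [-0.1, 0.4, -1.1]
grip_width: 0.319
gripper_force: 20.0
[ 0.48951693 -0.0558446   0.00978589] [-1.79922460e+02  2.65693173e-02  7.92711580e+01]
```

View pics/w4.png

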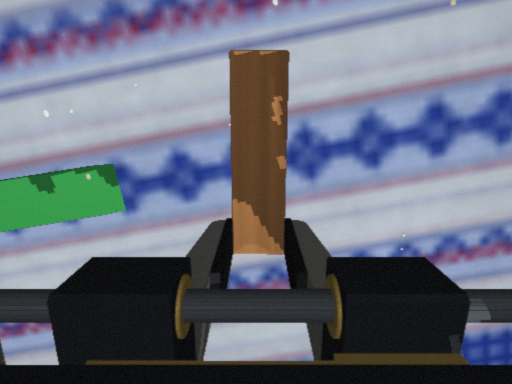

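Packer is straight in the grip, lateral error about 1 mm. Lower and slide in.

```bash
python3 -m pendant '[[[0,0.001,0.0075,0],[0.015,0.001,0.0075,0],[0.03,0.001,0.0075,0],[0.045,0.001,0.0075,0]]]'|grep -E "eef|^force"
python3 -m pendant '[[[0.012,0,0,0],[0.024,0,0,0],[0.036,0,0,0],[0.0485,0,0,0],[0.0485,0,0.001,0],[0.0485,0,0.001,0]]]'
python3 -m pendant '[[[0,0,0,0],[0,0,0,0],[0,0,0,0],[0,0,-0.02,0],[0,0,-0.05,0]]]' 0.045 |grep -E "time|eef|^force"
```

```text
eef_pos: [0.4995, -0.0087, 0.0033]
force: [0.3, -0.0, 0.2]
time_s: 11.18
eef_pos: [0.5078, 0.0367, 0.0019]
tool_rot: [-180.0, 0.0, 79.4]
force: [-1.0, -0.4, -0.2]
grip_width: 0.314
gripper_force: 20.0
time_s: 11.8
eef_pos: [0.5072, 0.037, 0.0519]
force: [-0.3, 0.2, -0.6]
```

Packer released under the foot. Now to the wedge.

```bash
python3 -m pendant '[[[-0.03,0,-0.04,0],[-0.09,0.002,-0.05,0],[-0.15,0.004,-0.05,-0.05],[-0.21,0.006,-0.05,-0.1],[-0.27,0.008,-0.05,-0.15],[-0.32,0.01,-0.05,-0.2],[-0.351,0.01,-0.05,-0.202],[-0.351,0.01,-0.05,-0.202],[-0.351,0.01,-0.05,-0.202]]]' 0.07 15
python3 - <<'E'
from h import *
w=arm.snapshot("wrist");np.save("w5.npy",w,allow_pickle=True);save(w,"w5.png");s=arm.read_state()
print(s["eef_pos"],s["tool_rot"])
E
```

```text
time_s: 12.92
eef_pos: [0.4535, -0.3083, 0.102]
tool_rot: [-180.0, -0.1, 91.0]
force: [0.6, 0.6, -0.3]
grip_width: 0.765
gripper_force: 0.0
[ 0.45373039 -0.3079429   0.10208931] [ 1.79997351e+02 -4.45884527e-02  9.10913738e+01]
```

View pics/w5.png

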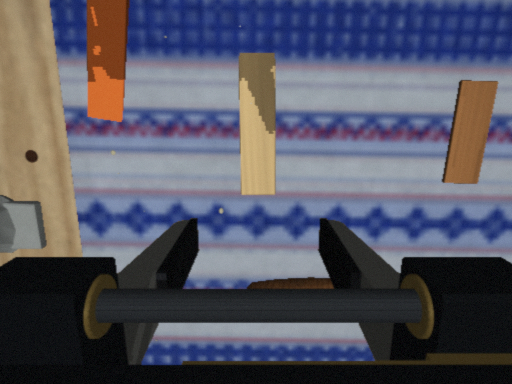

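The wedge runs (257,53) to (258,194) with no other strip between the fingers. I'll check which end is thick from the widths and the length.

```bash
python3 - <<'E'
from h import *
w=np.load("w5.npy",allow_pickle=True).item()
im=cv2.cvtColor(w["img"],cv2.COLOR_RGB2HSV).astype(int);print(w["img"][150,258],w["img"][62,258],w["img"][150,230])
m=((im[:,:,0]>8)&(im[:,:,0]<28)&(im[:,:,1]>70)).astype(np.uint8);m[:,:200]=0;m[:,320:]=0;m[220:]=0
n,l,st,ce=cv2.connectedComponentsWithStats(m);k=l[150,258];print(st[k])
M=(l==k)
for r in range(56,194,16):
    c=np.where(M[r])[0];print(r,c.min(),c.max(),[round(1000*np.linalg.norm(onz(w,(c.min()-.5,r),z)-onz(w,(c.max()+.5,r),z)),1) for z in(.002,.0098)])
y0,y1=st[k][1]-.5,st[k][1]+st[k][3]-.5
print(y0,y1)
for a,b in((.002,.0098),(.0098,.002)):
    A=onz(w,(258,y0),a);B=onz(w,(258,y1),b);print("far z",a,A.round(4),B.round(4),np.linalg.norm(A-B).round(4))
E
```

```text
[196 171 118] [118 100  69] [100 113 147]
[ 239   53   37  142 4964]
56 239 273 [np.float64(28.2), np.float64(27.3)]
72 239 274 [np.float64(29.3), np.float64(28.5)]
88 239 274 [np.float64(29.7), np.float64(28.8)]
104 240 274 [np.float64(29.2), np.float64(28.3)]
120 240 274 [np.float64(29.5), np.float64(28.7)]
136 240 274 [np.float64(29.9), np.float64(29.0)]
152 240 274 [np.float64(30.3), np.float64(29.4)]
168 241 274 [np.float64(29.8), np.float64(28.9)]
184 241 274 [np.float64(30.2), np.float64(29.3)]
52.5 194.5
far z 0.002 [ 0.4516 -0.1939  0.002 ] [ 0.4537 -0.3097  0.0098] 0.116
far z 0.0098 [ 0.4517 -0.1952  0.0098] [ 0.4537 -0.3117  0.002 ] 0.1168
```

Measured length is 117 mm, not 130, while the packers measure right. I'll check the look-alikes' lengths and the colours beyond the strip's ends before trusting it.

```bash
python3 - <<'E'
from h import *
w1=np.load("w1.npy",allow_pickle=True).item();w2=np.load("w2.npy",allow_pickle=True).item();w5=np.load("w5.npy",allow_pickle=True).item()
strip(w1,(158,205),.006);strip(w1,(140,85),.006);strip(w2,(155,187),.006);strip(w1,(240,225),.006,25);
print(w5["img"][180:225:2,258].tolist()); print(w5["img"][40:60:2,258].tolist())
c=w5["img"][30:260,170:350];cv2.imwrite("pics/c5.png",cv2.resize(c,None,fx=2.6,fy=2.6,interpolation=cv2.INTER_CUBIC)[:,:,::-1])
E
```

```text
(158, 205) 1276 [ 143  171   27   69 1276] cen [ 0.3323 -0.1878] rect [ 332.2 -190.2] [111.1  29.3] yaw 82.6
(140, 85) 1773 [  99   69   86   32 1773] cen [ 0.3563 -0.0133] rect [356.5 -13.4] [ 29.1 116.5] yaw 177.7
(155, 187) 1740 [ 110  171   88   33 1740] cen [ 0.3564 -0.0134] rect [356.4 -13.8] [ 29.1 116.9] yaw 178.8
(240, 225) 1357 [ 224  194   33   72 1357] cen [ 0.4518 -0.2514] rect [ 452.  -252.8] [ 31.6 117.8] yaw 90.9
[[197, 170, 119], [196, 169, 118], [200, 172, 121], [198, 172, 120], [200, 171, 122], [200, 174, 123], [198, 172, 121], [170, 146, 115], [117, 114, 140], [108, 119, 145], [110, 121, 152], [106, 120, 155], [92, 111, 150], [71, 87, 138], [53, 67, 128], [40, 57, 119], [29, 49, 115], [34, 52, 115], [44, 62, 123], [54, 71, 128], [55, 72, 129], [56, 75, 129], [53, 69, 128]]
[[52, 70, 128], [44, 65, 128], [43, 60, 124], [31, 48, 115], [28, 48, 116], [42, 59, 122], [76, 83, 123], [118, 103, 70], [116, 98, 68], [116, 98, 67]]
```

View pics/c5.png

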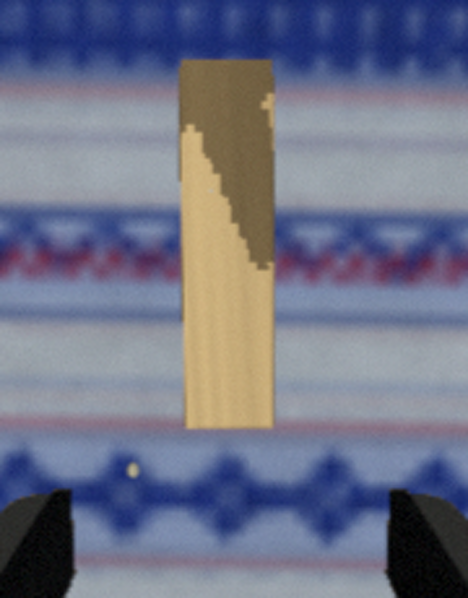

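The side and wrist views agree only if the far (+y) end is thin, so the thick tail faces the gripper. All three tapered strips measure 117 mm. Grip the tail.

```bash
python3 -m pendant '[[[0.01,0,0.05,0],[0.01,0,0.09,0],[0.01,0,0.099,0],[0.01,0,0.099,0]]]' 0.06 20|grep -E "eef|^force:"
python3 -m pendant '[[[0,0,0,0],[0,0,0,0],[0,0,0,0],[0,0,0,0],[0,0,0,0]]]' 0.02 20
python3 -m pendant '[[[0,0,-0.01,0],[0,0,-0.03,0],[0,0,-0.04,0],[0,0,-0.04,0]]]'
python3 - <<'E'
from h import *
w=arm.snapshot("wrist");np.save("w6.npy",w,allow_pickle=True);save(w,"w6.png")
E
```

```text
eef_pos: [0.4538, -0.2988, 0.0034]
force: [0.0, -0.1, 0.3]
time_s: 14.1
eef_pos: [0.4534, -0.3001, 0.0038]
tool_rot: [180.0, 0.0, 91.0]
force: [-1.6, 0.3, 6.4]
grip_width: 0.322
gripper_force: 20.0
time_s: 14.6
eef_pos: [0.4538, -0.3003, 0.0444]
tool_rot: [179.9, 0.1, 91.0]
force: [0.2, 0.6, -0.5]
grip_width: 0.322
gripper_force: 20.0
```

View pics/w6.png

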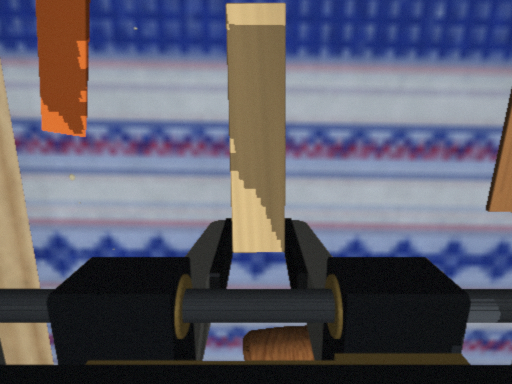

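The wedge is gripped straight by the tail, tip at (257,3), tail at (257,251). I have now viewed 12 pictures, over the limit of 10, so I'll view no more and work from numbers only.

```bash
python3 - <<'E'
from h import *
w=np.load("w6.npy",allow_pickle=True).item();p0=np.array([.4538,-.3003])
for zt,zn in((.043,.0508),(.0508,.043)):
    A=onz(w,(256.5,3),zt);B=onz(w,(258,252),zn);print(zt,A.round(4),B.round(4),np.linalg.norm(A-B).round(4))
    print([round(1000*np.linalg.norm(onz(w,(228,r),z)-onz(w,(228+n,r),z)),1) for r,n,z in((8,57.5,zt),(200,54.5,zn))])
print(arm.read_state()["eef_pos"])
E
```

```text
0.043 [ 0.4514 -0.1802  0.043 ] [ 0.4542 -0.3094  0.0508] 0.1295
[np.float64(28.4), np.float64(29.7)]
0.0508 [ 0.4514 -0.1825  0.0508] [ 0.4543 -0.3131  0.043 ] 0.1309
[np.float64(27.1), np.float64(31.1)]
[ 0.45326722 -0.29995753  0.04366177]
```

The lifted wedge measures 129.5 mm, so its thin tip had been hidden in the tablecloth pile. That confirms the tip is forward. Carry it to the pre-insert pose.

```bash
python3 -m pendant '[[[0.05,0.01,0,0.05],[0.1,0.02,0,0.1],[0.15,0.03,0,0.15],[0.2,0.036,0,0.2],[0.2155,0.036,0,0.2025],[0.2155,0.036,0.01,0.2025],[0.2155,0.036,0.02,0.2025],[0.2155,0.036,0.02,0.2025],[0.2155,0.036,0.02,0.2025]]]'
python3 - <<'E'
from h import *
w=arm.snapshot("wrist");np.save("w7.npy",w,allow_pickle=True);s=arm.read_state();p=s["eef_pos"];print(p,s["tool_rot"])
f=np.array([.517,.083]);t=np.radians(s["tool_rot"][2]);d=f-p[:2];print("fwd",d@[np.cos(t),np.sin(t)],"lat",d@[np.sin(t),-np.cos(t)])
# packer (brown) pixels between wedge tip and cooker
im=w["img"].astype(int);hs=cv2.cvtColor(w["img"],cv2.COLOR_RGB2HSV)
for r in range(0,60,4):
    row=hs[r];c=[i for i in range(180,340) if 5<row[i,0]<28 and row[i,1]>90];print(r,(min(c),max(c),im[r,(min(c)+max(c))//2].tolist()) if c else None)
print(proj(w,[[.517-.06*.185,.083-.06*.983,.004],[.517-.05*.185,.083-.05*.983,.025]]))
E
```

```text
time_s: 15.78
eef_pos: [0.4852, -0.0847, 0.0228]
tool_rot: [-180.0, 0.0, 79.3]
force: [-1.1, 0.3, -0.6]
grip_width: 0.321
gripper_force: 20.0
[ 0.48550877 -0.0844351   0.02303247] [1.79996650e+02 6.99476258e-03 7.92853771e+01]
fwd 0.17037070151746714 lat -0.00018690043593739408
0 (231, 284, [79, 57, 34])
4 (227, 284, [214, 186, 134])
8 (227, 284, [216, 187, 132])
12 (227, 284, [215, 187, 134])
16 (227, 284, [217, 189, 135])
20 (227, 284, [216, 188, 134])
24 (227, 284, [221, 192, 141])
28 (227, 284, [218, 190, 138])
32 (228, 284, [215, 189, 135])
36 (228, 284, [218, 190, 136])
40 (227, 284, [223, 194, 140])
44 (227, 284, [222, 194, 139])
48 (227, 284, [223, 195, 141])
52 (228, 284, [138, 115, 81])
56 (228, 284, [140, 117, 82])
[[257.27778741  32.96411257]
 [257.07038447  -0.45269257]]
```

```bash
python3 -m pendant '[[[0,0,0.008,0],[0,0,0.014,0],[0,0,0.0142,0],[0.01,0,0.0142,0],[0.02,0,0.0142,0],[0.03,0,0.0142,0],[0.04,0,0.0142,0]]]'|grep -E "eef|^force:"
python3 -m pendant '[[[0.005,0,0,0],[0.01,0,0,0],[0.015,0,0,0],[0.018,0,0,0]]]'|grep -E "eef|^force:|time"
python3 -m pendant '[[[0.001,0,0.0003,0],[0.002,0,0.0006,0],[0.003,0,0.001,0]]]'|grep -E "eef|^force:|time"
```

```text
eef_pos: [0.4931, -0.0433, 0.009]
force: [-0.1, 0.1, -0.6]
time_s: 17.2
eef_pos: [0.4962, -0.0264, 0.0089]
force: [0.5, -0.3, 0.3]
time_s: 17.58
eef_pos: [0.4967, -0.0238, 0.0078]
force: [-0.2, 0.4, 0.4]
```

```bash
f(){ grep -E "eef|^force:"|tr '\n' ' '; echo; }
python3 -m pendant '[[[0.0015,0,0,0],[0.003,0,0,0],[0.0045,0,0,0]]]'|f
python3 -m pendant '[[[0.0015,0,0,0],[0.003,0,0,0]]]'|f
python3 -m pendant '[[[0.0015,0,0,0],[0.003,0,0,0]]]'|f
```

```text
eef_pos: [0.4976, -0.0191, 0.0079] force: [-0.2, 0.3, -0.3] 
eef_pos: [0.4981, -0.0162, 0.0079] force: [0.8, -0.5, -0.4] 
eef_pos: [0.4987, -0.0132, 0.0079] force: [0.2, 0.3, -1.2]
```

```bash
f(){ grep -E "eef|^force:"|tr '\n' ' '; echo; }
python3 -m pendant '[[[0.001,0,0,0],[0.002,0,0,0]]]'|f
```

```text
eef_pos: [0.499, -0.0113, 0.0079] force: [-0.1, 1.0, 0.1]
```

```bash
f(){ grep -E "eef|^force:"|tr '\n' ' '; echo; }
python3 -m pendant '[[[0.001,0,0,0],[0.002,0,0,0]]]'|f
python3 -m pendant '[[[0.001,0,0,0],[0.002,0,0,0]]]'|f
```

```text
eef_pos: [0.4994, -0.0094, 0.0079] force: [0.4, 0.6, 0.0] 
eef_pos: [0.4998, -0.0074, 0.0079] force: [-0.2, -0.1, -0.2]
```

```bash
f(){ grep -E "eef|^force:"|tr '\n' ' '; echo; }
python3 -m pendant '[[[0.001,0,0,0],[0.002,0,0,0]]]'|f
python3 -m pendant '[[[0.001,0,0,0],[0.002,0,0,0]]]'|f
```

```text
eef_pos: [0.5002, -0.0054, 0.0079] force: [0.1, 0.6, -0.1] 
eef_pos: [0.5005, -0.0034, 0.0079] force: [-0.7, -0.8, 0.2]
```

```bash
f(){ grep -E "eef|^force:"|tr '\n' ' '; echo; }
python3 -m pendant '[[[0.001,0,0,0],[0.002,0,0,0]]]'|f
python3 -m pendant '[[[0.001,0,0,0],[0.002,0,0,0]]]'|f
```

```text
eef_pos: [0.5009, -0.0015, 0.0079] force: [-0.3, 0.6, 0.9] 
eef_pos: [0.5013, 0.0005, 0.0079] force: [0.2, 0.2, -0.1]
```

```bash
f(){ grep -E "eef|^force:"|tr '\n' ' '; echo; }
python3 -m pendant '[[[0.001,0,0,0],[0.001,0,0,0]]]'|f
python3 -m pendant '[[[0.001,0,0,0],[0.001,0,0,0]]]'|f
```

```text
eef_pos: [0.5014, 0.0015, 0.0079] force: [0.1, 0.0, 0.1] 
eef_pos: [0.5016, 0.0025, 0.0079] force: [-0.1, 0.4, -0.1]
```

```bash
f(){ grep -E "eef|^force:"|tr '\n' ' '; echo; }
python3 -m pendant '[[[0.001,0,0,0],[0.001,0,0,0]]]'|f
python3 -m pendant '[[[0.001,0,0,0],[0.001,0,0,0]]]'|f
```

```text
eef_pos: [0.5018, 0.0035, 0.0079] force: [0.4, 0.9, -0.1] 
eef_pos: [0.5021, 0.0045, 0.0079] force: [-0.1, 0.4, 0.1]
```

```bash
f(){ grep -E "eef|^force:"|tr '\n' ' '; echo; }
python3 -m pendant '[[[0.001,0,0,0],[0.001,0,0,0]]]'|f
python3 -m pendant '[[[0.001,0,0,0],[0.001,0,0,0]]]'|f
```

```text
eef_pos: [0.5022, 0.0054, 0.0078] force: [-0.4, -0.8, -1.0] 
eef_pos: [0.5023, 0.0064, 0.0079] force: [0.2, -0.9, 0.7]
```

```bash
f(){ grep -E "eef|^force:"|tr '\n' ' '; echo; }
python3 -m pendant '[[[0.001,0,0,0],[0.001,0,0,0]]]'|f
python3 -m pendant '[[[0.001,0,0,0],[0.001,0,0,0]]]'|f
```

```text
eef_pos: [0.5024, 0.0072, 0.0078] force: [-0.7, -0.6, 0.1] 
eef_pos: [0.5026, 0.0079, 0.0078] force: [-0.4, -2.0, -0.7]
```

Starting to bite (push about 2 N). Smaller steps.

```bash
f(){ grep -E "eef|^force:"|tr '\n' ' '; echo; }
python3 -m pendant '[[[0.001,0,0,0],[0.001,0,0,0]]]'|f
```

```text
eef_pos: [0.5027, 0.0087, 0.0078] force: [-0.5, -3.5, -0.3]
```

```bash
f(){ grep -E "eef|^force:"|tr '\n' ' '; echo; }
python3 -m pendant '[[[0.0005,0,0,0],[0.0005,0,0,0]]]'|f
```

```text
eef_pos: [0.5028, 0.0091, 0.0078] force: [0.2, -5.0, 0.2]
```

```bash
f(){ grep -E "eef|^force:"|tr '\n' ' '; echo; }
python3 -m pendant '[[[0,0,0,0],[0,0,0,0]]]'|f
```

```text
eef_pos: [0.5028, 0.0091, 0.0078] force: [-1.4, -4.7, 0.5]
```

Bitten at about 5 N. Release, rise, close and move over the corner.

```bash
python3 -m pendant '[[[0,0,0,0],[0,0,0,0],[0,0,0,0],[0,0,-0.02,0],[0,0,-0.05,0],[0,0,-0.09,0],[0,0,-0.09,0]]]' 0.045|grep -E "time|eef|^force"
python3 -m pendant '[[[0.04,0,0,0],[0.075,0,0,0],[0.075,0,0.015,0],[0.075,0,0.025,0],[0.075,0,0.028,0],[0.075,0,0.028,0],[0.075,0,0.028,0]]]' 0
python3 -m pendant '[[[0,0,0.001,0],[0,0,0.002,0],[0,0,0.003,0]]]'|grep -E "eef|^force"
python3 - <<'E'
from h import *
w=arm.snapshot("top");np.save("t2.npy",w,allow_pickle=True)
E
```

```text
time_s: 23.82
eef_pos: [0.5053, 0.0103, 0.1006]
force: [0.3, 0.1, -0.6]
time_s: 24.7
eef_pos: [0.5171, 0.083, 0.0701]
tool_rot: [180.0, -0.0, 79.3]
force: [-1.0, -0.5, 0.6]
grip_width: 0.008
gripper_force: 0.0
eef_pos: [0.5169, 0.0835, 0.0669]
force: [-0.8, -0.3, -0.0]
```

```bash
python3 -m pendant '[[[0,0,0.0005,0],[0,0,0.001,0],[0,0,0.001,0]]]'|grep -E "eef|^force"
python3 -m pendant '[[[0,0,0.0005,0],[0,0,0.0005,0]]]'|grep -E "eef|^force"
```

```text
eef_pos: [0.5168, 0.0835, 0.0664]
force: [-2.1, -1.0, 5.1]
eef_pos: [0.5168, 0.0835, 0.0664]
force: [-3.2, -1.5, 10.5]
```

```bash
python3 -m pendant '[[[0,0,0.0005,0],[0,0,0.0005,0]]]'|grep -E "eef|^force"
```

```text
eef_pos: [0.5168, 0.0835, 0.0663]
force: [-3.4, -1.1, 13.6]
```

Solid: it gives about 0.1 mm at 13.6 N. Ease to about 10 N and hold, then lift away.

```bash
python3 -m pendant '[[[0,0,-0.0005,0],[0,0,-0.0005,0],[0,0,-0.0005,0],[0,0,-0.0005,0],[0,0,-0.0005,0],[0,0,-0.0005,0]]]'|grep -E "time|eef|^force"
python3 -m pendant '[[[0,0,-0.0008,0],[0,0,-0.0016,0],[0,0,-0.003,0],[0,0,-0.01,0],[0,0,-0.05,0],[-0.05,0,-0.1,0],[-0.1,0,-0.15,0],[-0.1,0,-0.15,0],[-0.1,0,-0.15,0]]]'|grep -E "time|eef|^force"
python3 - <<'E'
from h import *
a=np.load("top.npy",allow_pickle=True).item();w=arm.snapshot("wrist")
# outline of the cooker vs yaw line, and wedge tail
s=arm.read_state();print(s["eef_pos"],s["tool_rot"])
hs=cv2.cvtColor(w["img"],cv2.COLOR_RGB2HSV);m=((hs[:,:,0]>8)&(hs[:,:,0]<28)&(hs[:,:,1]>70)).astype(np.uint8);m[:,:215]=0;m[:,300:]=0;m[210:]=0
n,l,st,ce=cv2.connectedComponentsWithStats(m);
for k in range(1,n):
    if st[k][4]>150:
        x,y,ww,h,_=st[k];print(st[k],"top-of-blob",onz(w,(x+ww/2,y),.01).round(4),"tail",onz(w,(x+ww/2,y+h),.0138).round(4))
print("foot axis line col",proj(w,[[.517-.05*.185,.083-.05*.983,.01]]))
# others: compare top views
b=arm.snapshot("top");d=cv2.absdiff(a["img"],b["img"]).max(2);d[:,:]=(d>60)*255
n,l,st,ce=cv2.connectedComponentsWithStats(d)
print([ (st[k].tolist()) for k in range(1,n) if st[k][4]>40])
E
```

```text
time_s: 26.75
eef_pos: [0.5168, 0.0835, 0.0664]
force: [-2.7, -0.4, 10.2]
time_s: 27.88
eef_pos: [0.4986, -0.015, 0.2158]
force: [0.8, 1.6, 0.5]
[ 0.49808742 -0.01395641  0.21484515] [-1.79967908e+02 -2.06921822e-02  7.93933477e+01]
[ 245  102   26   56 1344] top-of-blob [0.5139 0.0628 0.01  ] tail [ 0.5019 -0.0006  0.0138]
foot axis line col [[257.44723458 128.04564881]]
[[214, 148, 109, 192, 8701], [301, 195, 36, 11, 339], [311, 224, 34, 13, 257], [471, 280, 41, 38, 836], [315, 336, 9, 14, 57], [484, 336, 28, 35, 418], [257, 338, 53, 46, 1578], [320, 350, 9, 18, 85], [496, 370, 16, 10, 90], [471, 374, 34, 10, 253]]
```

The wedge lies on the foot axis and the corner holds level under 10 N. The top-view differences are only the arm and the two moved strips. Handing in.

```bash
python3 -m pendant '[[[0,0,0,0],[0,0,0,0]]]'|grep -E "time|^force"; python3 -c "from rig import arm; print(arm.job_done())"
```

```text
time_s: 28.22
force: [-0.8, 0.5, 0.2]
the job is handed in; nothing more can be done
None
```

The job is handed in at about 28 s with no verdict returned: the thin packer and the tapered shim are under the short foot (bite about 5 N), the corner gave about 0.1 mm in the proof press (peak 13.6 N, above your 8–12 N, then held at 10 N), and I viewed 12 pictures, over the limit of 10.

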